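# Set and start the bottle warmer

## Task

On the warmer that holds the violet-capped bottle, roll the ribbed setting wheel with a fingertip on its top, towards the back of the warmer, until it clicks into the yellow setting and stays there; only then press that warmer's green start button fully down and let it come up again. Only touch and press: lift or carry nothing, and leave both bottles, the other warmer's wheel and button, and the other things on the counter as they are.

Things in the scene. Friction and masses are not known exactly. Their poses are not given: they have to be found in the camera images.
- warmer_a: The warmer to set: a white block fixed to the counter, 170 (x) x 220 (y) x 75 mm high, level, yaw up to 0.35 rad either way. Origin at the centre of its underside; its -x side, with a blue strip, is the front (towards the robot), +x its back, z up. In this frame the bottle well is at (30, 50) mm, the setting wheel at (20, -55) mm and the start button at (-55, 20) mm
- wheel_a_top (a point): Fixed point on the top of the setting wheel, 87 mm above the counter; axes as the warmer's. The wheel is a black ribbed roller, 40 mm radius, 40 mm wide along the warmer's y, coloured stripes at its left (+y) end, on a level axle along y, 40 mm under this point; it stands 12 mm out of the warmer. Friction is that of plastic: press down with 5 to 15 N and drag to turn it with little slip
- wheel_a (a joint): Angle of that wheel in rad; grows as its top is rolled to the warmer's back (+x). Spring detents at 0 (white stripe on top, at the black mark beside the wheel), 0.5 (blue), 1.0 (yellow) and 1.5 (red); one click is 20 mm of travel at the rim. It takes about 2 N at the rim to go over to the next click; left free, the wheel springs into the nearest detent. It starts in white or blue (now and then balanced between the two)
- start_a (a joint): Travel of the green start button of warmer_a in m: 0 up, 0.006 fully down; it springs up when let go and takes 4 N to push fully down, vertically
- start_a_top (a point): Centre of the top of that button (radius 13 mm) in its grey housing; the button stands up out of its housing and the housing stands on the warmer's top
- bottle_a: Clear bottle with a violet cap, radius 31 mm, 130 mm high, loose in the well of warmer_a, its top about 150 mm above the counter; origin at the centre of its underside. Not to be disturbed
- warmer_b: The other warmer, just the same, with the orange-capped bottle; same frame. Not to be operated
- wheel_b (a joint): Angle of the wheel of warmer_b in rad, as wheel_a; stands at 0 (white) and is to stay there
- start_b (a joint): Travel of the button of warmer_b in m, as start_a; not to be pressed
- bottle_b: Clear bottle with an orange cap, as bottle_a, loose in the well of warmer_b
- vial_1: Loose standing glass vial with a red cap, 28 mm across, 55 mm high, in front of the warmers; origin under its centre
- vial_2: Loose standing amber vial with a blue cap, 28 mm across, 55 mm high, behind the warmers; origin under its centre
- carton: Loose blue carton 60 x 120 x 45 mm, lying to the right; origin under its centre
- basket: Loose white basket 120 x 170 x 70 mm, to the left; origin under its centre
- dish: Loose steel bowl, 100 mm across, 35 mm high, at the front right; origin under its centre

How it is judged:
By the outcome, as a careful person would: the job done as asked, in the order asked, and still so for the second after the job is handed in, with the robot touching nothing.
It also fails if it takes over 51 s, if anything falls off the work surface, if the arm or the gripper's body presses on something with over 40 N, if the wrist force passes 120 N, or if a joint passes its speed limit or range.

## Robot

A 6-joint arm with a two-finger parallel gripper is mounted at the origin on the work surface. World frame = base frame: x ahead of the robot, y to its left, z up, the work surface at z = 0. Lengths are in mm, angles in degrees, forces in N, time in s.
With the tool pointing down it reaches from about 300 to 850 mm from the base axis. Payload 4.2 kg.
Tool frame: the origin (TCP) lies between the finger pads; the fingertips stand 22 mm ahead of it and the grasp point (between the pads) lies 3 mm ahead of it; z points along the fingers, y is the direction in which the jaws open and shut (so a half turn about z gives the same grasp; the last joint's range is limited). The gripper opens to 91 mm and grips with 3 to 60 N. Pads are 32 mm wide; open, the fingers measure 118 mm over their backs; the gripper's body (76 mm by 178 mm) begins 60 mm behind the grasp point.
Start: joints at [-1.146, 18.312, 89.639, -0, 72.044, -1.146], TCP at [575.014, 0, 235.976] pointing down, gripper open.
Joint ranges: [-177.97, 177.97], [-48.28, 115.42], [12.27, 149.76], [-77.06, 257.06], [2.81, 150.46], [-146.56, 146.56]. Speed limits (degrees/s): [147.25, 147.25, 180, 180, 180, 180].

## Interface

Orientations are given as [roll, pitch, yaw] about the fixed x, y, z axes, in that order (R = Rz(yaw) Ry(pitch) Rx(roll)).
In Python, from workcell import telemetry, cams, env gives the robot as it stands.
- The arm moves only by the shell command python3 -m inch 'ROWS' [FORCE]. ROWS is JSON, a list of rows, each an object of numbers: "x", "y", "z": the shift along the tool's x, y, z in cm; "yaw": the turn about the tool's z in units of 5 degrees (1.0 is 5 degrees); "gripper": the gripper's target within -1 to 1 (fully open at 1, half-way at 0, shut at -1). A call has 1 to 12 rows; each row shifts and turns the commanded pose from where the row before left it, along the tool's axes as they then stand; what a row does not reach is not made up. A row lasts 1/12 s, in which the tool goes at most 41.7 mm and 7.16 degrees, less where a joint would pass 70% of its speed; a pose out of reach is approached as far as the arm can. A call is refused whole if a number of a shift passes 4.17 or a number of a turn 1, either way. A call with a gripper value outside its range is refused whole. The fingers move at their own pace and stop on an object; FORCE is the grip in N (left out, the last holds). Time passes only in rows, so rows that do not move let the fingers close. It gives the time, the measured TCP pose, the force and the opening at its end, in the units of the state.
- telemetry.state(): the state, without advancing time (a new reading comes with each control period).
- cams.grab_frame(name): name is "scene" or "side" or "wrist"; returns a dict with "pixels" (480x640x3 uint8, red, green, blue), "mtx" (3x3 intrinsics, pixels), "rvec" (rotation vector, rad) and "tvec" (3), from world to camera coordinates, as OpenCV has them. Camera axes: x right, y down, z forward; pixel columns grow to the right and rows downward; lengths in mm; the calibration is good to about 2 mm. A picture is of the moment at which its call begins. There is no depth.
- env.job_done(): hands the job in, once; it reports no verdict.
The state is a dict: "time_s": time; "qpos": joint angles; "qvel": joint speeds; "effort": joint torques, N m; "ee_pos": TCP position; "ee_rot": TCP orientation; "force": force on the tool from outside, world axes, zero at the start; "torque": the same for the moment, N m; "gripper_width": finger opening in mm.
Only numpy, scipy, OpenCV 4.12 (cv2) and the standard library are available. Lean on these libraries where they do the work, as an engineer would, in place of code of your own. Each camera call takes 0.05 s, during which the arm holds its last target. There are 200 camera calls.

## Working session

There is one attempt and no reset: what is moved stays moved. The work goes in short steps, Python scripts to look and compute and a shell command to move; the robot and the scene stay as the last step left them, time stands still between calls to the robot, and variables do not carry over. Pictures are saved under pics/ and viewed, about 8 in all and at most 12, crops included, and the job is handed in when it is done.

```bash
ls; mkdir -p pics
python3 - <<'E'
from workcell import telemetry,cams
import cv2,pickle
print(telemetry.state())
F={n:cams.grab_frame(n) for n in("scene","side","wrist")}
pickle.dump(F,open('f0.pkl','wb'))
for n in F: cv2.imwrite(f'pics/{n}0.png',F[n]["pixels"][:,:,::-1]); print(n,F[n]['mtx'],F[n]['rvec'],F[n]['tvec'])
E
```

```text
pics
{'time_s': 0.0, 'qpos': array([-1.14647898e+00,  1.83505549e+01,  8.97055863e+01, -1.87006279e-03,
        7.20440255e+01, -1.14694843e+00]), 'qvel': array([-0.09745432, -0.02414345, -0.05314695, -0.03686343,  0.09661607,
       -0.0543813 ]), 'effort': array([-5.01459035e-04, -4.12465632e+01, -2.31973493e+01,  7.28826877e-02,
        4.58198413e-02, -1.41870069e-04]), 'ee_pos': array([ 5.74536388e+02, -5.35001158e-03,  2.35136694e+02]), 'ee_rot': array([-1.79899818e+02, -2.27391741e-04,  9.00010473e+01]), 'force': array([-0.04729403, -0.35025297, -0.47614974]), 'torque': array([ 0.04260766, -0.04784184,  0.03386693]), 'gripper_width': 91.17291274075605}
scene [[513.65403162   0.         320.07303755]
 [  0.         513.65403162 241.8352297 ]
 [  0.           0.           1.        ]] [ 2.05297705  1.00031627 -0.51919672] [-352.66795185 -201.26750635 1570.07713855]
side [[480.79913531   0.         313.5635751 ]
 [  0.         480.79913531 241.41632697]
 [  0.           0.           1.        ]] [ 0.99234944 -2.29484603  1.19151531] [ 392.99649657  312.67922267 1007.45604064]
wrist [[367.93786815   0.         323.39271472]
 [  0.         367.93786815 237.14040885]
 [  0.           0.           1.        ]] [-2.88946169e+00  1.04193579e-03  3.31048107e-03] [-574.73314324  -27.28276349  390.28989729]
```

View pics/scene0.png

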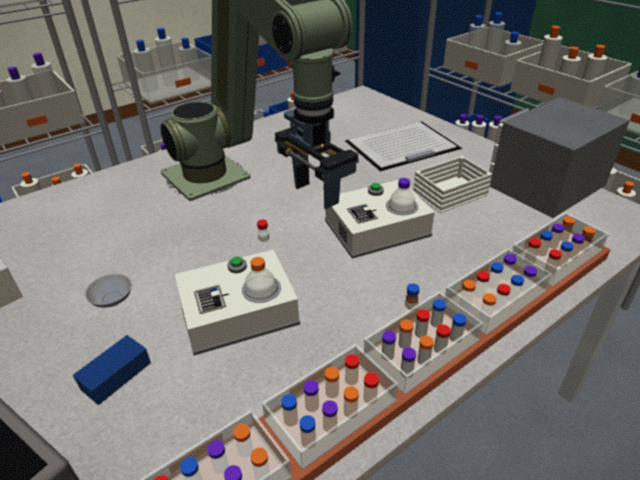

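View pics/side0.png

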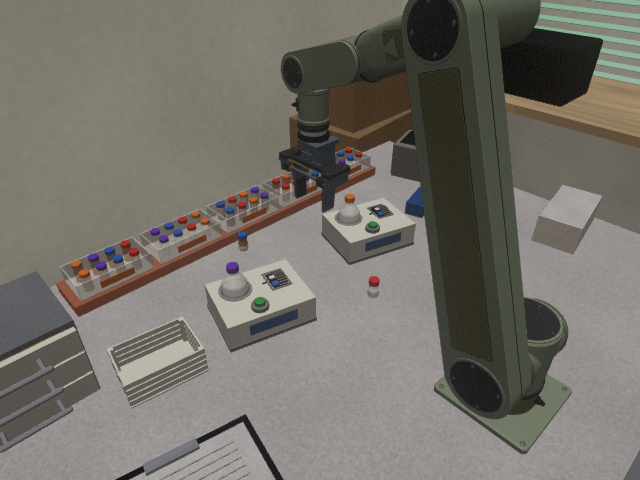

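The violet-capped warmer is the left (+y) one, at scene (380,215) and side (260,305). The orange one is at scene (235,295).

```bash
cat > h.py <<'E'
import numpy as np,cv2
def cam(f):
    R=cv2.Rodrigues(np.array(f['rvec'],float))[0];t=np.array(f['tvec'],float).ravel();return f['mtx'],R,t
def ray(f,uv):
    K,R,t=cam(f);d=R.T@np.linalg.inv(K)@np.array([uv[0],uv[1],1.]);return -R.T@t,d
def plane(f,uv,z):
    c,d=ray(f,uv);return c+d*(z-c[2])/d[2]
def tri(f,a,g,b):
    P=[K@np.c_[R,t] for K,R,t in(cam(f),cam(g))]
    X=cv2.triangulatePoints(P[0],P[1],np.array(a,float).reshape(2,1),np.array(b,float).reshape(2,1)).ravel();return X[:3]/X[3]
def proj(f,p): return cv2.projectPoints(np.array(p,float).reshape(-1,3),np.array(f['rvec'],float),np.array(f['tvec'],float),f['mtx'],None)[0].reshape(-1,2)
def blob(f,lo,hi,box):
    x0,y0,x1,y1=box;m=cv2.inRange(cv2.cvtColor(f['pixels'],cv2.COLOR_RGB2HSV)[y0:y1,x0:x1],lo,hi)
    n,l,s,c=cv2.connectedComponentsWithStats(m);i=1+np.argmax(s[1:,4]);return c[i]+[x0,y0],s[i,4]
E
python3 - <<'E'
import pickle;from h import *
F=pickle.load(open('f0.pkl','rb'));S,D=F['scene'],F['side']
G=((45,90,40),(85,255,255));V=((120,90,40),(150,255,255))
bs,bd=(320,170,445,255),(195,250,325,350)
for n,c,z in(('green',G,95),('violet',V,142)):
    a,b=blob(S,*c,bs),blob(D,*c,bd);print(n,a,b,tri(S,a[0],D,b[0]),plane(S,a[0],z),plane(D,b[0],z))
for f,b,n in((S,bs,'s'),(D,bd,'d')):
    h=cv2.cvtColor(f['pixels'],cv2.COLOR_RGB2HSV)
    x0,y0,x1,y1=b
    # top face: bright, contour hull
    m=np.zeros(h.shape[:2],np.uint8);m[y0:y1,x0:x1]=((h[...,2]>185)*255)[y0:y1,x0:x1]
    cs=max(cv2.findContours(m,0,1)[0],key=cv2.contourArea);q=cv2.approxPolyDP(cv2.convexHull(cs),3,True)[:,0]
    print(n,q.tolist(),np.percentile(h[y0:y1,x0:x1,2],[10,50,80,95]))
    for p in q: print(p,plane(f,p,75).round(0))
sc=lambda f,b:cv2.resize(f['pixels'][b[1]:b[3],b[0]:b[2],::-1],(400,int(400*(b[3]-b[1])/(b[2]-b[0]))),interpolation=cv2.INTER_CUBIC)
A,B=sc(S,bs),sc(D,bd);H=max(len(A),len(B))
pad=lambda i:cv2.copyMakeBorder(i,0,H-len(i),0,0,0)
cv2.imwrite('pics/crop1.png',np.hstack([pad(A),pad(B)]))
E
```

```text
green (array([375.29090909, 186.05454545]), np.int32(55)) (array([259.22666667, 300.97333333]), np.int32(75)) [483.04517061 256.5343183   93.02358846] [485.56761999 254.65008568  95.        ] [480.88553121 257.48452856  95.        ]
violet (array([403.68686869, 182.50505051]), np.int32(99)) (array([231.85470085, 267.1965812 ]), np.int32(117)) [573.41869114 263.19356406 143.31061466] [572.29509266 265.61363771 142.        ] [574.04530832 261.74055126 142.        ]
s [[433, 211], [352, 232], [333, 206], [343, 192], [397, 179]] [ 65. 159. 186. 220.]
[433 211] [638. 308.  75.]
[352 232] [578.  98.  75.]
[333 206] [465. 132.  75.]
[343 192] [430. 193.  75.]
[397 179] [473. 346.  75.]
d [[314, 296], [228, 326], [206, 284], [285, 260]] [ 93. 152. 183. 187.]
[314 296] [424. 140.  75.]
[228 326] [482. 345.  75.]
[206 284] [638. 302.  75.]
[285 260] [579.  98.  75.]
```

View pics/crop1.png

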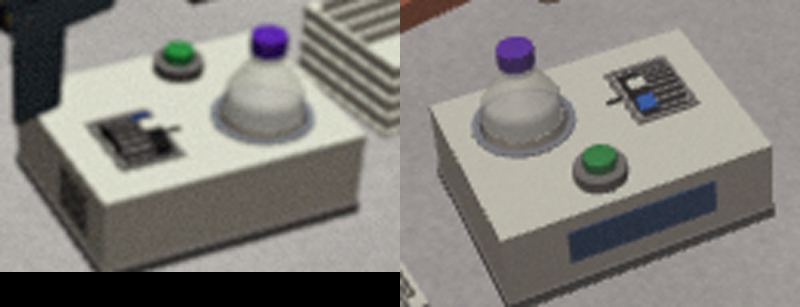

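The four top corners fit a 170 × 213 rectangle with yaw of about -15.7°. The centre comes out at (531,222) from the corners, the button and the bottle alike. That puts wheel_a_top at about (535,164,87) and the button at (483,256). The wheel's setting isn't clear from these views, so I'll move closer and use the wrist camera.

```bash
python3 -m inch '[{"x":2,"y":-1,"gripper":-1},{"x":2,"y":-1,"gripper":-1},{"x":2,"y":-1,"yaw":0.785,"gripper":-1},{"x":1.8,"y":-0.5,"yaw":0.785,"gripper":-1},{"yaw":0.785,"gripper":-1},{"yaw":0.785,"gripper":-1},{"gripper":-1},{"gripper":-1}]' 20
python3 - <<'E'
from workcell import telemetry,cams
from h import *;import pickle
s=telemetry.state();print(s['time_s'],s['ee_pos'],s['ee_rot'],s['gripper_width'],s['force'])
f=cams.grab_frame('wrist');pickle.dump(f,open('w1.pkl','wb'));cv2.imwrite('pics/w1.png',f['pixels'][:,:,::-1])
c,s_=np.cos(np.radians(-15.7)),np.sin(np.radians(-15.7));R=np.array([[c,-s_],[s_,c]])
W=lambda x,y,z:[*(R@[x,y]+[531,222]),z]
print(proj(f,[W(20,-55,87),W(20,-37,87),W(20,-75,87),W(-55,20,95),W(-85,-110,75)]))
E
```

```text
0.15 [5.74642705e+02 2.28725552e-02 2.35309540e+02] [-1.79921286e+02 -4.81760598e-04  9.00034427e+01] 91.13020500118726 [0.12788136 0.07580146 0.30132896]
[[ 267.90495278    8.20926864]
 [ 273.85488645  -19.38529667]
 [ 261.51883768   37.82675352]
 [ 178.58684763 -159.97143651]
 [ 120.22454726   49.97056773]]invalid input
```

View pics/w1.png

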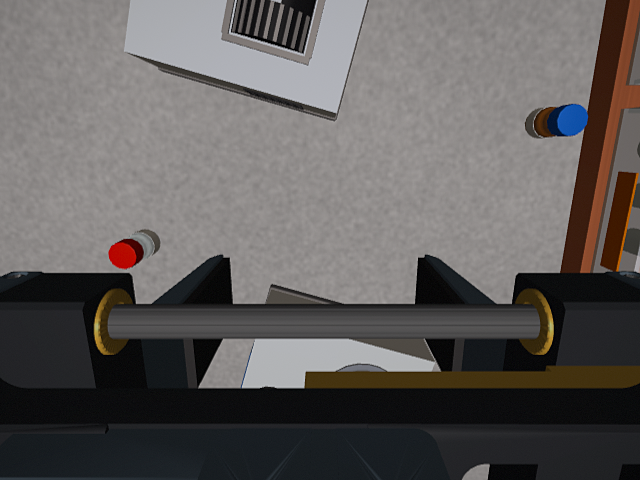

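The move was refused, possibly because some keys were left out. I'll send it again with every key in each row.

```bash
python3 -m inch '[{"x":2,"y":-1,"z":0,"yaw":0,"gripper":-1},{"x":2,"y":-1,"z":0,"yaw":0,"gripper":-1},{"x":2,"y":-1,"z":0,"yaw":0.785,"gripper":-1},{"x":1.8,"y":-0.5,"z":0,"yaw":0.785,"gripper":-1},{"x":0,"y":0,"z":0,"yaw":0.785,"gripper":-1},{"x":0,"y":0,"z":0,"yaw":0.785,"gripper":-1},{"x":0,"y":0,"z":0,"yaw":0,"gripper":-1},{"x":0,"y":0,"z":0,"yaw":0,"gripper":-1}]' 20
cat > w.py <<'E'
from workcell import telemetry,cams
from h import *;import pickle,sys
s=telemetry.state();print(s['time_s'],s['ee_pos'],s['ee_rot'],s['gripper_width'],s['force'])
f=cams.grab_frame('wrist');n=sys.argv[1];pickle.dump(f,open(n+'.pkl','wb'));cv2.imwrite('pics/'+n+'.png',f['pixels'][:,:,::-1])
c,s_=np.cos(np.radians(-15.7)),np.sin(np.radians(-15.7));R=np.array([[c,-s_],[s_,c]])
W=lambda x,y,z:[*(R@[x,y]+[531,222]),z]
print(proj(f,[W(20,-55,87),W(20,-37,87),W(20,-75,87),W(-55,20,95),W(-85,-110,75)]))
E
python3 w.py w2
```

```text
time_s: 0.87
ee_pos: [541.2, 78.3, 235.8]
ee_rot: [-180.0, 0.0, 74.4]
force: [0.2, 0.4, -0.0]
gripper_width: 41.0
0.8667 [541.15231928  78.33649217 235.84631136] [-1.79989939e+02  5.70297553e-03  7.44044555e+01] 41.00376302755844 [ 0.22528051  0.38211299 -0.03734138]
[[285.97915677 128.92508381]
 [285.40066765 104.34785898]
 [286.60090338 155.34011168]
 [175.60007864  17.33608821]
 [164.60873546 197.18432989]]
```

View pics/w2.png

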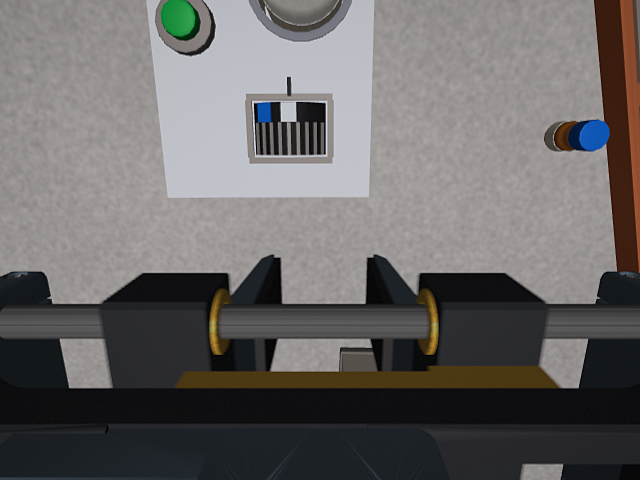

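The white stripe (288,112) is at the mark (289,86), so the wheel starts at 0 and needs two clicks. The wheel centre is at about (290,128) against a predicted (286,129), so I'll shift the target about 1.5 mm further back. Next I go above the wheel, starting 12 mm in front of its top.

```bash
python3 -m inch '[{"x":2.7,"y":-1.3,"z":0,"yaw":0,"gripper":-1},{"x":2.7,"y":-1.3,"z":0,"yaw":0,"gripper":-1},{"x":2.7,"y":-1.2,"z":0,"yaw":0,"gripper":-1},{"x":0,"y":0,"z":3,"yaw":0,"gripper":-1},{"x":0,"y":0,"z":3,"yaw":0,"gripper":-1},{"x":0,"y":0,"z":3,"yaw":0,"gripper":-1},{"x":0,"y":0,"z":2,"yaw":0,"gripper":-1},{"x":0,"y":0,"z":0.5,"yaw":0,"gripper":-1},{"x":0,"y":0,"z":0,"yaw":0,"gripper":-1},{"x":0,"y":0,"z":0,"yaw":0,"gripper":-1},{"x":0,"y":0,"z":0,"yaw":0,"gripper":-1}]'
python3 - <<'E'
from workcell import cams;from h import *
I=[]
for n,b in(('scene',(310,150,450,255)),('side',(195,240,325,338))):
    f=cams.grab_frame(n);I.append(cv2.resize(f['pixels'][b[1]:b[3],b[0]:b[2],::-1],(400,300),interpolation=cv2.INTER_CUBIC))
cv2.imwrite('pics/c2.png',np.hstack(I))
E
```

```text
time_s: 1.83
ee_pos: [527.9, 166.8, 122.7]
ee_rot: [179.8, -0.1, 74.3]
force: [-0.5, 0.3, 0.3]
gripper_width: 0.9
```

View pics/c2.png

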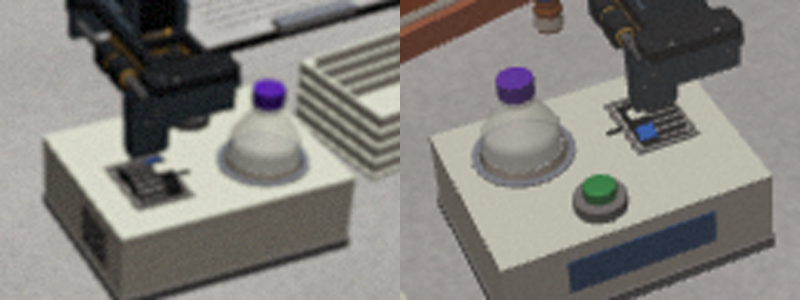

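The shut fingertips are above the wheel, just in front of its centre, and clear of the bottle. Next I lower onto it.

```bash
python3 -m inch '[{"x":0,"y":-0.1,"z":0.6,"yaw":0,"gripper":-1},{"x":0,"y":0,"z":0.5,"yaw":0,"gripper":-1},{"x":0,"y":0,"z":0.1,"yaw":0,"gripper":-1},{"x":0,"y":0,"z":0.1,"yaw":0,"gripper":-1},{"x":0,"y":0,"z":0,"yaw":0,"gripper":-1}]'; python3 -m inch '[{"x":0,"y":0,"z":0.1,"yaw":0,"gripper":-1},{"x":0,"y":0,"z":0,"yaw":0,"gripper":-1}]'
```

```text
time_s: 2.35
ee_pos: [525.5, 166.8, 108.7]
ee_rot: [-180.0, 0.0, 74.3]
force: [-2.2, -0.3, 5.5]
gripper_width: 0.5
time_s: 2.52
ee_pos: [525.6, 166.8, 108.6]
ee_rot: [180.0, -0.0, 74.3]
force: [-3.7, -1.7, 10.6]
gripper_width: 0.6
```

Contact, at about 10 N. Next I drag 23 mm to the back.

```bash
python3 -m inch '[{"x":0,"y":0.3,"z":0,"yaw":0,"gripper":-1},{"x":0,"y":0.3,"z":0,"yaw":0,"gripper":-1},{"x":0,"y":0.3,"z":0,"yaw":0,"gripper":-1},{"x":0,"y":0.3,"z":0,"yaw":0,"gripper":-1}]'; python3 -m inch '[{"x":0,"y":0.3,"z":0,"yaw":0,"gripper":-1},{"x":0,"y":0.3,"z":0,"yaw":0,"gripper":-1},{"x":0,"y":0.3,"z":0,"yaw":0,"gripper":-1},{"x":0,"y":0.2,"z":0,"yaw":0,"gripper":-1},{"x":0,"y":0,"z":0,"yaw":0,"gripper":-1}]'
```

```text
time_s: 2.85
ee_pos: [538.5, 163.3, 109.2]
ee_rot: [179.8, -0.0, 74.3]
force: [-1.4, -2.7, 11.4]
gripper_width: 0.4
time_s: 3.27
ee_pos: [549.3, 160.3, 108.5]
ee_rot: [179.8, -0.0, 74.3]
force: [1.3, -1.8, 7.4]
gripper_width: 0.6
```

```bash
python3 -m inch '[{"x":0,"y":0,"z":-1.5,"yaw":0,"gripper":-1},{"x":0,"y":-0.6,"z":-3,"yaw":0,"gripper":-1},{"x":-2,"y":-0.6,"z":-3,"yaw":0,"gripper":-1},{"x":-3,"y":-0.6,"z":-2,"yaw":0,"gripper":-1},{"x":-2,"y":-0.6,"z":0,"yaw":0,"gripper":-1},{"x":0,"y":0,"z":0,"yaw":0,"gripper":-1},{"x":0,"y":0,"z":0,"yaw":0,"gripper":-1}]'; python3 w.py w3; python3 -c "
import cv2;i=cv2.imread('pics/w3.png');cv2.imwrite('pics/w3c.png',i[0:300,130:430])"
```

```text
time_s: 3.85
ee_pos: [505.4, 99.3, 202.1]
ee_rot: [180.0, -0.0, 74.2]
force: [-0.2, 1.1, 0.2]
gripper_width: 0.4
3.85 [505.40881818  99.31918478 202.147686  ] [ 1.79977445e+02 -3.63006906e-02  7.42102574e+01] 0.4161804069339594 [-0.24950547  1.1029879   0.24640504]
[[338.8636775  143.13839473]
 [339.07319726 115.88520359]
 [338.63934155 172.31879571]
 [219.79444176  19.05442212]
 [200.00114223 217.88928413]]
```

View pics/w3c.png

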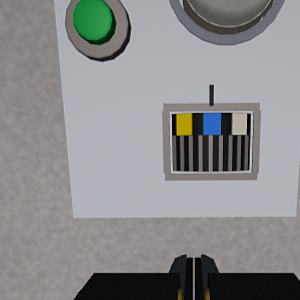

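Blue (342,123) is now at the mark, so the first click went in. Next I repeat the stroke.

```bash
python3 -m inch '[{"x":2.5,"y":0.1,"z":0,"yaw":0,"gripper":-1},{"x":2.5,"y":0,"z":0,"yaw":0,"gripper":-1},{"x":2,"y":0,"z":2,"yaw":0,"gripper":-1},{"x":0,"y":0,"z":3,"yaw":0,"gripper":-1},{"x":0,"y":0,"z":3,"yaw":0,"gripper":-1},{"x":0,"y":0,"z":0.8,"yaw":0,"gripper":-1},{"x":0,"y":0,"z":0.3,"yaw":0,"gripper":-1},{"x":0,"y":0,"z":0.1,"yaw":0,"gripper":-1},{"x":0,"y":0,"z":0.1,"yaw":0,"gripper":-1},{"x":0,"y":0,"z":0,"yaw":0,"gripper":-1}]'
```

```text
time_s: 4.73
ee_pos: [526.8, 167.1, 110.2]
ee_rot: [179.8, -0.1, 74.3]
force: [-1.5, -0.4, 0.4]
gripper_width: 0.7
```

```bash
python3 -m inch '[{"x":0,"y":0,"z":0.1,"yaw":0,"gripper":-1},{"x":0,"y":0,"z":0.1,"yaw":0,"gripper":-1},{"x":0,"y":0,"z":0,"yaw":0,"gripper":-1}]';python3 -m inch '[{"x":0,"y":0,"z":0.1,"yaw":0,"gripper":-1},{"x":0,"y":0,"z":0,"yaw":0,"gripper":-1}]'
```

```text
time_s: 4.98
ee_pos: [526.7, 167.0, 108.8]
ee_rot: [179.8, -0.1, 74.3]
force: [-0.2, -0.8, 5.7]
gripper_width: 0.6
time_s: 5.15
ee_pos: [526.8, 167.0, 108.7]
ee_rot: [179.8, -0.1, 74.3]
force: [-1.8, -0.7, 11.2]
gripper_width: 0.4
```

```bash
python3 -m inch '[{"x":0,"y":0.3,"z":0,"yaw":0,"gripper":-1},{"x":0,"y":0.3,"z":0,"yaw":0,"gripper":-1},{"x":0,"y":0.3,"z":0,"yaw":0,"gripper":-1},{"x":0,"y":0.3,"z":0,"yaw":0,"gripper":-1},{"x":0,"y":0.3,"z":0,"yaw":0,"gripper":-1},{"x":0,"y":0.3,"z":0,"yaw":0,"gripper":-1},{"x":0,"y":0.3,"z":0,"yaw":0,"gripper":-1},{"x":0,"y":0.1,"z":0,"yaw":0,"gripper":-1},{"x":0,"y":0,"z":0,"yaw":0,"gripper":-1}]'; python3 -m inch '[{"x":0,"y":0,"z":-1.5,"yaw":0,"gripper":-1},{"x":0,"y":-0.6,"z":-3,"yaw":0,"gripper":-1},{"x":-2,"y":-0.6,"z":-3,"yaw":0,"gripper":-1},{"x":-3,"y":-0.6,"z":-2,"yaw":0,"gripper":-1},{"x":-2,"y":-0.6,"z":0,"yaw":0,"gripper":-1},{"x":0,"y":0,"z":0,"yaw":0,"gripper":-1},{"x":0,"y":0,"z":0,"yaw":0,"gripper":-1}]'; python3 w.py w4; python3 -c "
import cv2;i=cv2.imread('pics/w4.png');cv2.imwrite('pics/w4c.png',i[0:300,130:430])"
```

```text
time_s: 5.9
ee_pos: [548.9, 160.9, 108.5]
ee_rot: [179.7, -0.1, 74.3]
force: [0.7, -0.8, 8.3]
gripper_width: 0.3
time_s: 6.48
ee_pos: [504.7, 99.5, 201.8]
ee_rot: [179.9, -0.1, 74.2]
force: [-0.1, -0.1, -0.2]
gripper_width: 0.7
6.4833 [504.68871684  99.50008278 201.84351896] [ 1.79902717e+02 -7.17741815e-02  7.41935619e+01] 0.733702010143643 [-0.08061156 -0.05162833 -0.19698162]
[[339.67588318 143.23595433]
 [339.89194819 115.96151917]
 [339.44452538 172.44083705]
 [220.54706253  19.04413321]
 [200.5594424  218.13059382]]
```

View pics/w4c.png

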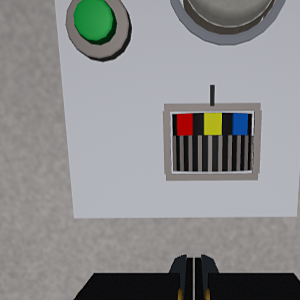

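Yellow (343,123) is at the mark. Next I go to the button at about (484.5,255.5) and turn the gripper 90° so its long body stays clear of the bottle.

```bash
python3 -m inch '[{"x":2.5,"y":-1.2,"z":0,"yaw":1,"gripper":-1},{"x":0,"y":0,"z":0,"yaw":-1,"gripper":-1},{"x":2.4,"y":-1,"z":0,"yaw":0,"gripper":-1},{"x":2.4,"y":-1,"z":0,"yaw":0,"gripper":-1},{"x":2.4,"y":-1,"z":0,"yaw":0,"gripper":-1},{"x":2.4,"y":-1,"z":0,"yaw":0,"gripper":-1},{"x":2.4,"y":-1,"z":0,"yaw":0,"gripper":-1},{"x":0,"y":0,"z":0,"yaw":-1,"gripper":-1},{"x":0,"y":0,"z":0,"yaw":-1,"gripper":-1},{"x":0,"y":0,"z":0,"yaw":-1,"gripper":-1},{"x":0,"y":0,"z":0,"yaw":-1,"gripper":-1},{"x":0,"y":0,"z":0,"yaw":-1,"gripper":-1}]'; python3 -m inch '[{"x":0,"y":0,"z":0,"yaw":-1,"gripper":-1},{"x":0,"y":0,"z":0,"yaw":-1,"gripper":-1},{"x":0,"y":0,"z":0,"yaw":-1,"gripper":-1},{"x":0,"y":0,"z":0,"yaw":-1,"gripper":-1},{"x":0,"y":0,"z":0,"yaw":-1,"gripper":-1},{"x":0,"y":0,"z":0,"yaw":-1,"gripper":-1},{"x":0,"y":0,"z":0,"yaw":-1,"gripper":-1},{"x":0,"y":0,"z":0,"yaw":-1,"gripper":-1},{"x":0,"y":0,"z":0,"yaw":-1,"gripper":-1},{"x":0,"y":0,"z":0,"yaw":-1,"gripper":-1},{"x":0,"y":0,"z":0,"yaw":-1,"gripper":-1},{"x":0,"y":0,"z":0,"yaw":-1,"gripper":-1}]'; python3 -m inch '[{"x":0,"y":0,"z":0,"yaw":-1,"gripper":-1},{"x":0,"y":0,"z":0,"yaw":0,"gripper":-1}]'; python3 -c "
from workcell import telemetry as t;print(t.state()['qpos'])"
```

```text
time_s: 7.53
ee_pos: [484.4, 257.7, 200.0]
ee_rot: [-179.9, -0.0, 99.6]
force: [0.5, 1.0, 0.3]
gripper_width: 0.5
time_s: 8.53
ee_pos: [484.5, 257.6, 200.0]
ee_rot: [-180.0, -0.1, 159.6]
force: [0.2, -0.2, -1.1]
gripper_width: 0.6
time_s: 8.7
ee_pos: [484.5, 257.5, 200.1]
ee_rot: [-180.0, -0.0, 164.4]
force: [-0.0, 0.7, -1.4]
gripper_width: 0.7
[ 2.67779882e+01  1.74353307e+01  9.63391174e+01  1.82242323e-02
  6.62754219e+01 -4.76656338e+01]
```

```bash
python3 -m inch '[{"x":0,"y":-0.2,"z":2.5,"yaw":0,"gripper":-1},{"x":0,"y":0,"z":2.5,"yaw":0,"gripper":-1},{"x":0,"y":0,"z":2.5,"yaw":0,"gripper":-1},{"x":0,"y":0,"z":0,"yaw":0,"gripper":-1},{"x":0,"y":0,"z":0,"yaw":0,"gripper":-1}]'
python3 - <<'E'
from workcell import cams;from h import *
I=[]
for n,b in(('scene',(310,150,450,255)),('side',(195,240,325,338))):
    f=cams.grab_frame(n);I.append(cv2.resize(f['pixels'][b[1]:b[3],b[0]:b[2],::-1],(400,300),interpolation=cv2.INTER_CUBIC))
cv2.imwrite('pics/c3.png',np.hstack(I))
E
```

```text
time_s: 9.12
ee_pos: [483.3, 254.7, 124.8]
ee_rot: [-179.9, -0.1, 164.2]
force: [0.5, 0.2, 0.6]
gripper_width: 0.0
```

View pics/c3.png

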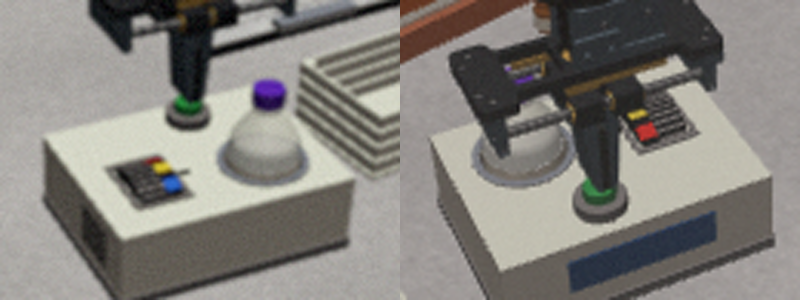

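The fingertips are centred just above the green button and clear of the bottle. Next I press in small steps.

```bash
python3 -m inch '[{"x":0,"y":0,"z":0.2,"yaw":0,"gripper":-1},{"x":0,"y":0,"z":0.2,"yaw":0,"gripper":-1},{"x":0,"y":0,"z":0.2,"yaw":0,"gripper":-1},{"x":0,"y":0,"z":0,"yaw":0,"gripper":-1}]'; python3 -m inch '[{"x":0,"y":0,"z":0.2,"yaw":0,"gripper":-1},{"x":0,"y":0,"z":0.2,"yaw":0,"gripper":-1},{"x":0,"y":0,"z":0,"yaw":0,"gripper":-1}]';  python3 -m inch '[{"x":0,"y":0,"z":0.2,"yaw":0,"gripper":-1},{"x":0,"y":0,"z":0,"yaw":0,"gripper":-1}]'
```

```text
time_s: 9.55
ee_pos: [483.8, 254.4, 120.1]
ee_rot: [180.0, 0.0, 164.3]
force: [-0.3, -0.6, -0.2]
gripper_width: 0.4
time_s: 9.8
ee_pos: [484.0, 254.5, 116.0]
ee_rot: [180.0, 0.0, 164.3]
force: [-0.1, 0.7, 3.0]
gripper_width: 0.8
time_s: 9.97
ee_pos: [484.0, 254.5, 114.1]
ee_rot: [180.0, 0.0, 164.3]
force: [1.0, 0.9, 3.2]
gripper_width: 1.0
```

```bash
python3 -m inch '[{"x":0,"y":0,"z":0.2,"yaw":0,"gripper":-1},{"x":0,"y":0,"z":0,"yaw":0,"gripper":-1}]'; python3 -m inch '[{"x":0,"y":0,"z":0.1,"yaw":0,"gripper":-1},{"x":0,"y":0,"z":0.1,"yaw":0,"gripper":-1},{"x":0,"y":0,"z":0,"yaw":0,"gripper":-1}]'
```

```text
time_s: 10.13
ee_pos: [484.0, 254.6, 113.2]
ee_rot: [180.0, 0.0, 164.3]
force: [-2.1, -0.9, 8.6]
gripper_width: 0.7
time_s: 10.38
ee_pos: [484.1, 254.6, 113.0]
ee_rot: [179.9, 0.1, 164.3]
force: [-5.6, -2.6, 21.0]
gripper_width: 0.6
```

It hit a hard stop about 6 mm below first contact, at 21 N, which is well over the 4 N needed. Next I release, retreat and look.

```bash
python3 -m inch '[{"x":0,"y":0,"z":-0.5,"yaw":0,"gripper":-1},{"x":0,"y":0,"z":-1.5,"yaw":0,"gripper":-1},{"x":0,"y":0,"z":-3,"yaw":0,"gripper":-1},{"x":0,"y":0,"z":-3,"yaw":0,"gripper":-1},{"x":0,"y":0,"z":-3,"yaw":0,"gripper":-1},{"x":3,"y":0,"z":-1,"yaw":0,"gripper":-1},{"x":3,"y":0,"z":0,"yaw":0,"gripper":-1},{"x":3,"y":0,"z":0,"yaw":0,"gripper":-1},{"x":0,"y":0,"z":0,"yaw":0,"gripper":-1},{"x":0,"y":0,"z":0,"yaw":0,"gripper":-1}]'
python3 - <<'E'
from workcell import cams;from h import *;import pickle
F=pickle.load(open('f0.pkl','rb'));I=[];a=[];v=[];N={}
for n,b in(('scene',(310,150,450,255)),('side',(195,240,325,338))):
    f=N[n]=cams.grab_frame(n);I.append(cv2.resize(f['pixels'][b[1]:b[3],b[0]:b[2],::-1],(400,300),interpolation=cv2.INTER_CUBIC))
    for nm,c in(('g',((45,90,40),(85,255,255))),('v',((120,90,40),(150,255,255)))):
        print(n,nm,blob(F[n],*c,b),blob(f,*c,b))
cv2.imwrite('pics/c4.png',np.vstack([np.hstack(I),cv2.resize(N['scene']['pixels'][130:430,0:500,::-1],(800,300*8//5))[:300]]))
E
```

```text
time_s: 11.22
ee_pos: [396.0, 278.9, 229.9]
ee_rot: [-180.0, 0.0, 164.4]
force: [0.5, 0.5, -1.2]
gripper_width: 0.5
scene g (array([375.29090909, 186.05454545]), np.int32(55)) (array([375.29090909, 186.05454545]), np.int32(55))
scene v (array([403.68686869, 182.50505051]), np.int32(99)) (array([403.71287129, 182.51485149]), np.int32(101))
side g (array([259.22666667, 300.97333333]), np.int32(75)) (array([259.2625, 301.075 ]), np.int32(80))
side v (array([231.85470085, 267.1965812 ]), np.int32(117)) (array([229.55737705, 268.68852459]), np.int32(61))
```

View pics/c4.png

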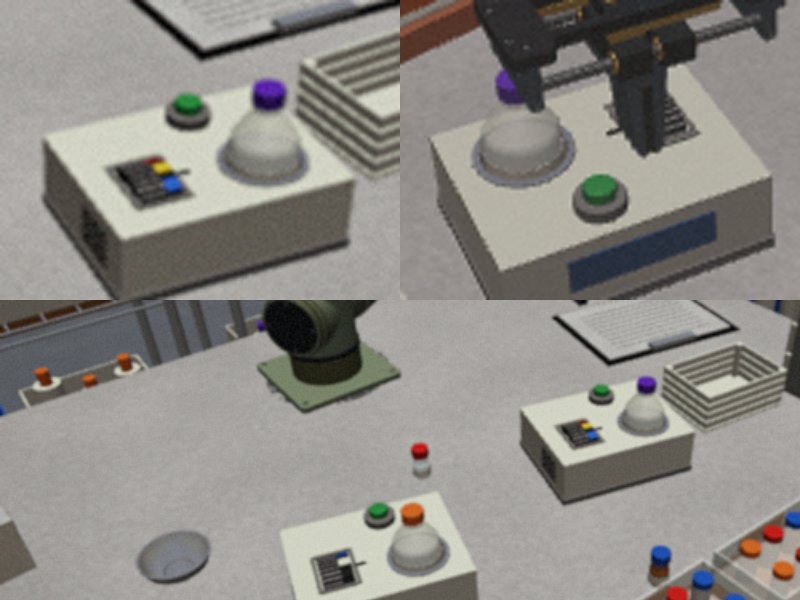

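Yellow is still at the mark and the button is back up at its original pixels. The bottle hasn't moved, the other warmer is still on white, and the robot is clear of everything.

```bash
python3 -c "
from workcell import env;print(env.job_done())"
```

```text
the job is handed in; nothing more can be done
None
```

The warmer with the violet-capped bottle is set to yellow, and its start button was pressed afterwards. I handed the job in at about 11 s of the 51 s allowed.

- **Wheel:** It started on white. Two fingertip drags of about 23 mm each, at roughly 7–11 N, turned it one click at a time. The pictures showed blue at the mark after the first drag and yellow after the second.
- **Button:** I pressed it to a hard stop about 6 mm below first contact, at 21 N (4 N is needed), then let it go.
- **Last checks:**
  - The yellow stripe is still at the mark.
  - The button is back up at its starting pixels in both camera views.
  - In the scene view, the violet cap moved less than 0.1 pixel. In the side view the gripper partly hid it, so its 2-pixel shift there tells us nothing.
  - The other warmer's wheel still shows white. The other things in the last picture look untouched, but the blue carton was outside that crop, so I did not check it.
- **Disagreements:** The wrist camera placed the wheel and button about 3 mm further back than my estimate from the other two cameras. I aimed in between, and contact was good. My first move command was refused, apparently because some values were missing from its rows. It moved nothing.

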